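# Roll the seed vial home in the vial reader

### The arm

A 7-joint arm with a two-finger parallel gripper is mounted at the origin on the work surface. World frame = base frame: x ahead of the robot, y to its left, z up, the work surface at z = 0. Lengths are in m, angles in rad, forces in N, time in s.
With the tool pointing down it reaches from about 0.425 to 0.875 m from the base axis. Payload 4.7 kg.
Tool frame: the origin (TCP) lies at the very end of the fingers, on their centre line; the grasp point (between the pads) lies 19 mm behind it; x points along the fingers, z is the direction in which the jaws open and shut, and the axes are right-handed (so a half turn about x gives the same grasp; the last joint's range is limited). The gripper opens to 85 mm and grips with 20 to 120 N. Pads are 22 mm wide; open, the fingers measure 114 mm over their backs; the gripper's body (76 mm by 85 mm) begins 54 mm behind the grasp point. The pads swing forward as they close: fully open they stand 13 mm farther back than shut.
Start: joints at [1.148, 0.321, -0.07, 1.45, 0.023, 1.371, -0.057], TCP at [0.275, -0.589, 0.231] pointing down, gripper open.
Joint ranges: [-2.86, 2.86], [-0.3, 2.09], [-1.38, 1.24], [0.06, 2.45], [-1.56, 4.7], [0.09, 2.05], [-2.69, 2.69]. Speed limits (rad/s): [2.57, 2.57, 3.14, 3.14, 3.14, 3.14, 3.14].

### API

Orientations are given as a unit quaternion [x, y, z, w].
In Python, from bench import bot gives the robot as it stands.
- The arm moves only by the tool move_arm, never from a script. Its argument "increments" is one flat list of numbers, 7 for each row, row after row: the opening, from -1 (shut) to 1 (fully open), then the shift along the tool's x, y, z in units of 20 mm (1.0 is 20 mm), then the turn, a rotation vector about the tool's x, y, z in units of 0.12 rad (1.0 is 0.12 rad). A call has 1 to 12 rows; each row shifts and turns the commanded pose from where the row before left it, along the tool's axes as they then stand; what a row does not reach is not made up. A row lasts 1/12 s, in which the tool goes at most 41.7 mm and 7.16 degrees, less where a joint would pass 70% of its speed; a pose out of reach is approached as far as the arm can. A call with a number of a shift or a turn outside -1 to 1 is refused whole. A call with a gripper value outside its range is refused whole. The fingers move at their own pace and stop on an object; "newtons" is the grip in N (left out, the last holds). Time passes only in rows, so rows that do not move let the fingers close. It gives the time, the measured TCP pose, the force and the opening at its end, in the units of the state.
- bot.read_state(): the state, without advancing time (a new reading comes with each control period).
- bot.read_camera(name): name is "scene" or "side" or "wrist"; returns the picture (400x640x3 uint8, red, green, blue); there is no depth.
- bot.camera_model(name): a dict with "mtx" (3x3 intrinsics, pixels), "D" ([k1, k2, p1, p2, k3] as OpenCV has them; the pictures are not rectified), "view" (4x4, takes a point from world to camera coordinates). Camera axes: x right, y up, looking along -z (the intrinsics and any distortion apply to the point x, -y, -z); pixel columns grow to the right and rows downward; lengths in m; the calibration is good to about 2 mm. A picture is of the moment at which its call begins: read the wrist's pose just before it. camera_model takes no time and is no camera call; for the wrist camera it gives the pose at the moment of the call.
- bot.close_job(): hands the job in, once; it reports no verdict.
The state is a dict: "time": time; "joint_pos": joint angles; "qd": joint speeds; "joint_efforts": joint torques, N m; "tool_pos": TCP position; "eef_rot": TCP orientation; "wrist_force": force on the tool from outside, world axes, zero at the start; "moment": the same for the moment, N m; "gripper_width": opening from 0.0 (shut) to 1.0 (fully open).
Only numpy, scipy, OpenCV 4.12 (cv2) and the standard library are available. Lean on these libraries where they do the work, as an engineer would, in place of code of your own. Each camera call takes 0.05 s, during which the arm holds its last target.

### The job

Roll the glass seed vial along the lane of the reader by pushing its side, in under the sprung clip, until it bears firmly but gently on the stop bar and lies square against it. Do not lift it off the lane or ram it into the bar, then let go and back away so that the clip alone holds it home; leave the dish, the forceps and the wash bottle where they are.

Things in the scene. Friction and masses are not known exactly. Their poses are not given: they have to be found in the camera images.
- vial: the loose glass vial with white screw cap, a plain cylinder 32 mm in diameter, 120 mm long, about 110 g (70 to 130 %), lying across the lane. Origin at its centre; its y axis is the cylinder's axis (cap at +y), x and z turn as it rolls. The soft mat keeps it from coasting far. It starts with its centre at reader x = -115 to -75 mm, up to 5 degrees askew
- reader: the fixed reader, a grey base plate 290 x 180 mm, 10 mm thick. Origin on the bench, under the plate; x points along the lane the way the vial must roll, y across it, z up. Low aluminium curbs, top 22 mm above the bench, flank the lane at y = +-73 to 85 mm and close its rear end at x = -142 mm
- lane (a point): centre line of the lane, on its grey rubber mat, 12 mm above the bench, at reader x = 0, y = 0; axes as the reader's. The lane is flat from x = -142 to 72 mm. The vial's centre rides 16 mm above it, its top 44 mm above the bench
- clip: sprung steel clip over the home place: two arms 12 mm wide, at y = +-38 to 50 mm, open between them from above. Origin on its hinge line at reader x = 100, y = 0, 56 mm above the bench, between two posts 64 mm high. Its upturned lips begin at reader x = 11 mm, 50 mm above the bench, fall to a knee at x = 33 mm, 37 mm high, and rise from there to the hinge
- knee (a point): middle point between the knees of the two clip arms at rest, reader x = 33 mm, 37 mm above the bench; no material here. The vial's top must wedge past it: the push needed grows to some 5 to 8 N while the vial's centre is between x = 14 and 30 mm, then falls to a drag of 1 to 4 N. Past it the sloping arms hold the vial down and lightly forward
- stop: fixed grey stop block at the lane's end, 80 mm wide, with an aluminium stop bar before it, 76 mm wide, 22 mm high, centred 28 mm above the bench. Origin at reader x = 105, y = 0, 10 mm above the bench. The rigid bar's setting varies and is not measured: face at reader x = 56 to 70 mm, vial centre then at 40 to 54. It is felt as a steep rise of the push; 3 to 7 N on the bar is right
- dish: glass dish 90 mm across, 16 mm high, loose on the bench, not to be moved
- forceps: steel forceps 165 mm long, 5 mm thick, loose on the bench, not to be moved
- wash_bottle: orange wash bottle, 68 mm across, 160 mm tall, beyond the stop end of the reader, not to be moved
Things that resemble listed ones, but are neither listed nor needed, are in the scene too. There is more than one size of the vial; the one meant has the size given above.

How it is judged:
On the way, in this order (a step that is already met when the one before it is completed fails the run):
1. the vial has been rolled up to the clip (x of vial in the frame of reader above 0 m), for 0.05 s.
2. the vial, past the clip's knee, bears on the stop bar with at least 2.5 N (x of vial in the frame of reader above 0.036 m and contact force between vial and stop above 2.5 N), for 0.1 s.
At the end, for the whole second after the job is handed in: the vial lies at rest past the clip's knee (its centre more than 36 mm ahead of the reader's origin), still touching the stop bar (over 0.05 N), square to the lane within 0.06 rad (contact force between vial and stop above 0.05 N and x of vial in the frame of reader above 0.036 m and angle between the y axis of vial and the y axis of reader, either way round below 0.06 rad and linear speed of vial below 0.01 m/s).
It fails at once if the vial is pressed or knocked against the stop bar with more than 10 N (contact force between vial and stop above 10 N).
It fails at once if the vial is lifted more than 10 mm off the lane (z of vial in the frame of reader above 0.038 m).
It fails at once if a bystander is moved more than 15 mm (distance of any of dish, forceps, wash_bottle from where it was at the start of the episode above 0.015 m).
It also fails if it takes over 51 s, if anything falls off the work surface, if the arm or the gripper's body presses on something with over 40 N, if the wrist force passes 120 N, or if a joint passes its speed limit or range.

## Working session

There is one attempt and no reset: what is moved stays moved. The work goes in short steps, Python scripts to look and compute and a tool call to move; the robot and the scene stay as the last step left them, time stands still between calls to the robot, and variables do not carry over. Pictures are saved under pics/ and viewed, and the job is handed in when it is done.

Besides the shell and the picture viewer there is one more tool, called after ">>>" in YAML: its name, and indented under it one key for each argument. move_arm: Moves the arm, as the interface text tells. Its arguments: {"type":"object","properties":{"increments":{"type":"array"},"newtons":{"type":"number"}},"required":["increments"]}

```bash
ls; mkdir -p pics
python3 - <<'E'
from bench import bot
import cv2
print(bot.read_state())
for n in ("scene","side","wrist"):
    m=bot.camera_model(n); print(n,m)
    cv2.imwrite(f"pics/{n}0.png",bot.read_camera(n)[:,:,::-1])
E
```

```text
pics
{'time': 0.0, 'joint_pos': array([ 1.1481104 ,  0.32183497, -0.07010627,  1.45168742,  0.02257294,
        1.37082884, -0.05688519]), 'qd': array([ 1.04124589e-04, -9.59708200e-04, -5.06707512e-06, -8.36046695e-04,
       -1.25859742e-03, -6.98812057e-04, -2.06216227e-04]), 'joint_efforts': array([ 1.38611631e-04, -4.93583179e+01, -3.81883504e-01, -3.14325714e+01,
        1.30017952e-02,  1.15455844e-02, -6.08887916e-06]), 'tool_pos': array([ 0.27470909, -0.58848274,  0.23020968]), 'eef_rot': array([ 0.38012866,  0.59706564, -0.37942062,  0.59586476]), 'wrist_force': array([ 0.12018969, -0.13183275, -0.23025757]), 'moment': array([ 0.02705068,  0.0074648 , -0.02838665]), 'gripper_width': 0.9978235919767559}
scene {'mtx': array([[507.80172797,   0.        , 325.99905806],
       [  0.        , 507.80172797, 201.51483961],
       [  0.        ,   0.        ,   1.        ]]), 'D': array([-0.1039568,  0.       ,  0.       ,  0.       ,  0.       ]), 'view': array([[-8.84875922e-01,  4.65825803e-01, -9.61527677e-04,
         5.76867751e-01],
       [-4.01441878e-01, -7.61522822e-01, 
[... 613 characters left out ...]
-0.73398539,  0.57097575, -0.62035654],
       [ 0.        ,  0.        ,  0.        ,  1.        ]])}
wrist {'mtx': array([[319.18696581,   0.        , 324.05216814],
       [  0.        , 319.18696581, 202.24782942],
       [  0.        ,   0.        ,   1.        ]]), 'D': array([-0.05357759,  0.        ,  0.        ,  0.        ,  0.        ]), 'view': array([[ 4.22659037e-01, -9.06288599e-01, -5.60761281e-04,
        -6.48296500e-01],
       [ 8.61147141e-01,  4.01799443e-01, -3.11420630e-01,
         3.87760072e-02],
       [ 2.82462280e-01,  1.31141846e-01,  9.50272002e-01,
        -3.79983290e-01],
       [ 0.00000000e+00,  0.00000000e+00,  0.00000000e+00,
         1.00000000e+00]])}
```

View pics/scene0.png

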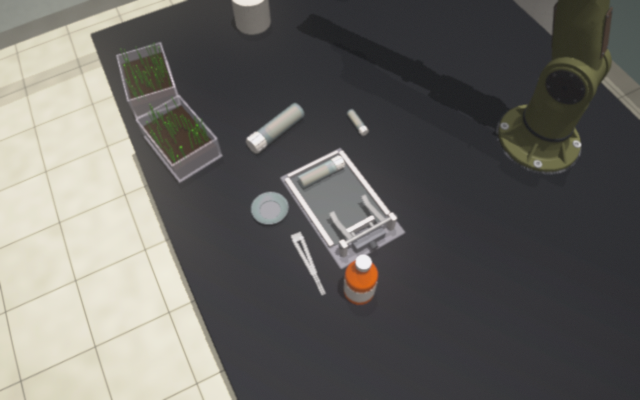

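View pics/side0.png

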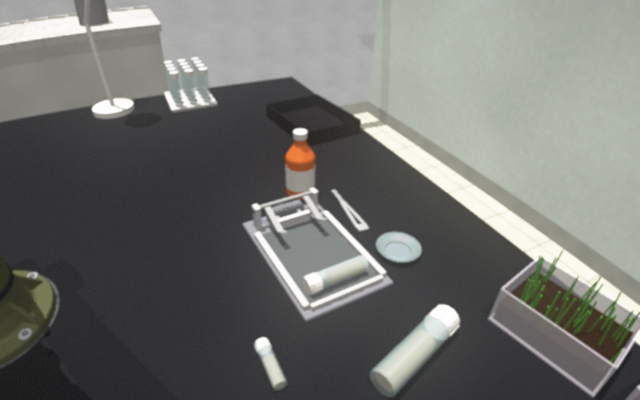

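View pics/wrist0.png

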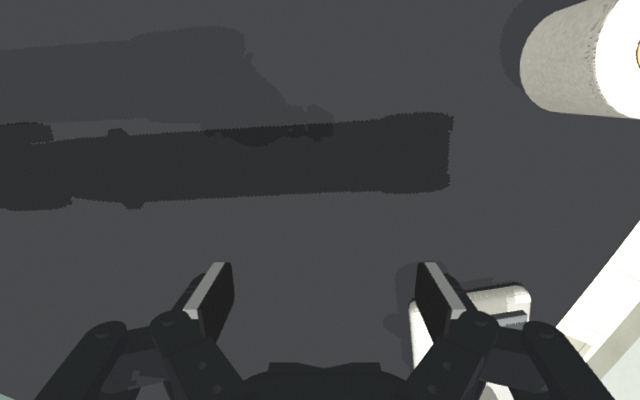

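Candidates for the vial: the big vial off the reader (scene 276,128 / side 415,350), the small vial (scene 358,122 / side 270,362), and the middle one lying across the lane (scene 322,172 / side 337,274). By the description it is the one in the lane. Next, a close crop of it.

```bash
cat > h.py <<'E'
import numpy as np, cv2
from bench import bot
def ray(m,uv):
    p=cv2.undistortPoints(np.array(uv,float).reshape(-1,1,2),m["mtx"],m["D"]).reshape(-1,2)
    V=m["view"];R=V[:3,:3];c=-R.T@V[:3,3]
    d=np.c_[p[:,0],-p[:,1],-np.ones(len(p))]@R
    return c,d
def plane(m,uv,z):
    c,d=ray(m,uv); return c+d*((z-c[2])/d[:,2])[:,None]
def tri(m1,u1,m2,u2):
    c1,d1=ray(m1,u1);c2,d2=ray(m2,u2);out=[]
    for a,b in zip(d1,d2):
        A=np.c_[a,-b];s=np.linalg.lstsq(A,c2-c1,rcond=None)[0]
        p,q=c1+s[0]*a,c2+s[1]*b; out.append(np.r_[(p+q)/2,np.linalg.norm(p-q)])
    return np.array(out)
def proj(m,P):
    P=np.atleast_2d(P);V=m["view"];q=P@V[:3,:3].T+V[:3,3]
    q=q*[1,-1,-1]
    return cv2.projectPoints(q,np.zeros(3),np.zeros(3),m["mtx"],m["D"])[0].reshape(-1,2)
E
python3 - <<'E'
import cv2
a=cv2.imread('pics/scene0.png')[140:270,270:410];cv2.imwrite('pics/scene0c.png',cv2.resize(a,None,fx=4.5,fy=4.5,interpolation=cv2.INTER_CUBIC))
a=cv2.imread('pics/side0.png')[180:320,235:395];cv2.imwrite('pics/side0c.png',cv2.resize(a,None,fx=4,fy=4,interpolation=cv2.INTER_CUBIC))
E
```

```text
(no output)
```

View pics/scene0c.png

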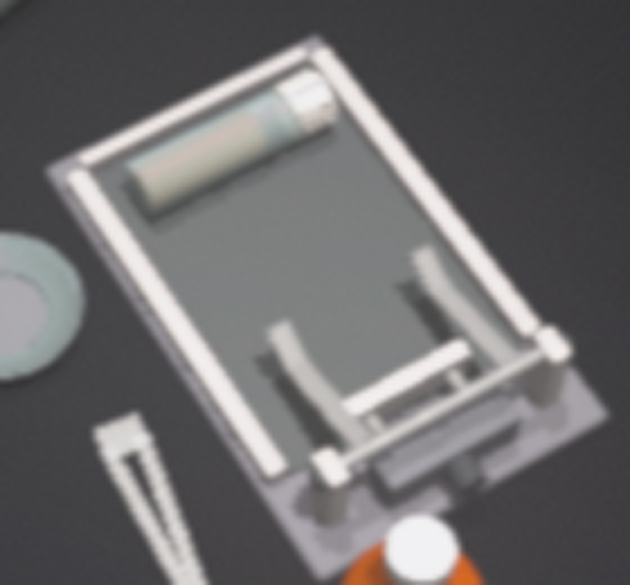

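View pics/side0c.png

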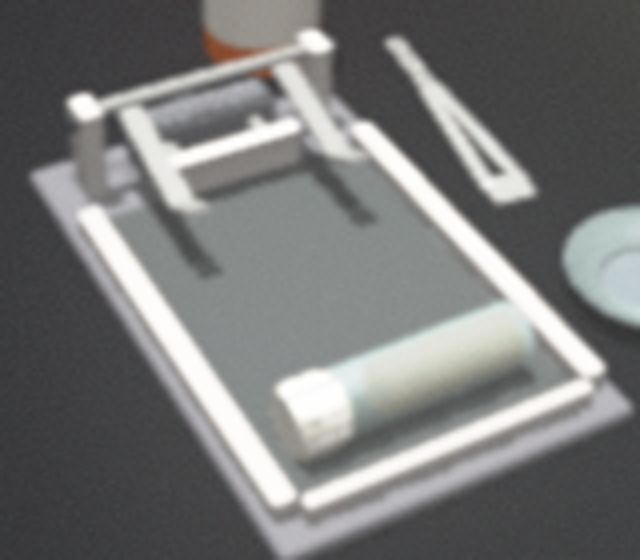

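Run:
```python
from h import *
np.set_printoptions(precision=4,suppress=True)
S=bot.camera_model("scene");D=bot.camera_model("side")
s=lambda p:(np.array(p)+.5)/4.5-.5+[270,140]
d=lambda p:(np.array(p)+.5)/4-.5+[235,180]
sc=s([(48,172),(316,38),(608,412)]);sd=d([(632,405),(285,556),(32,176)])
T=tri(S,sc,D,sd);print("corners",T)
print(plane(S,s([(48,172),(316,38),(608,412),(318,578)]),.01)); print(plane(D,sd,.01))
print("posts", tri(S,s([(332,463),(553,345)]),D,d([(315,42),(85,103)])))
print("vial tri",tri(S,s([(143,188),(323,100)]),D,d([(524,333),(288,425)])))
print(plane(S,s([(143,188),(323,100)]),.028),plane(D,d([(524,333),(288,425)]),.028))
```

```text
corners [[ 0.6759 -0.2015  0.0091  0.0013]
 [ 0.4993 -0.2128  0.009   0.0001]
 [ 0.4804  0.0713  0.0088  0.0013]]
[[ 0.6756 -0.2006  0.01  ]
 [ 0.4997 -0.2122  0.01  ]
 [ 0.4802  0.0719  0.01  ]
 [ 0.6593  0.0832  0.01  ]]
[[ 0.6759 -0.2024  0.01  ]
 [ 0.4991 -0.2136  0.01  ]
 [ 0.4806  0.0694  0.01  ]]
posts [[0.6367 0.0522 0.0637 0.0011]
 [0.5062 0.047  0.0645 0.0003]]
vial tri [[ 0.6409 -0.1567  0.0291  0.0062]
 [ 0.5233 -0.1623  0.0264  0.0008]]
[[ 0.638  -0.1556  0.028 ]
 [ 0.5235 -0.1611  0.028 ]] [[ 0.6445 -0.1571  0.028 ]
 [ 0.523  -0.1638  0.028 ]]
```

Run:
```python
from h import *
np.set_printoptions(precision=4,suppress=True)
S=bot.camera_model("scene");D=bot.camera_model("side")
s=lambda p:(np.array(p)+.5)/4.5-.5+[270,140]
d=lambda p:(np.array(p)+.5)/4-.5+[235,180]
a=np.deg2rad(93.7);u=np.array([np.cos(a),np.sin(a)]);v=np.array([-u[1],u[0]]);o=np.array([.5787,-.0644])
R=lambda P:np.c_[(P[:,:2]-o)@u,(P[:,:2]-o)@v,P[:,2]]*1000
print("rear curb inner/outer top", R(plane(S,s([(90,165),(75,158),(310,55),(300,48)]),.022)))
print("side curb front ends top",R(plane(S,s([(278,470),(530,330)]),.022)),R(plane(D,d([(362,127),(92,212)]),.022)))
print("rear curb side view",R(plane(D,d([(310,508),(595,388),(306,492),(585,380)]),.022)))
print("lips",R(plane(S,s([(280,326),(422,252)]),.050)),R(plane(D,d([(190,205),(345,155)]),.050)))
print("bar face top",R(plane(S,s([(345,405),(460,343)]),.039)),R(plane(D,d([(180,165),(300,125)]),.039)))
print("posts",R(plane(S,s([(332,463),(553,345)]),.064)),R(plane(D,d([(315,42),(85,103)]),.064)))
print("vial",R(plane(S,s([(143,188),(323,100)]),.028)),R(plane(D,d([(524,333),(288,425)]),.028)))
```

```text
rear curb inner/outer top [[-126.6658  -68.941    22.    ]
 [-135.0353  -73.734    22.    ]
 [-126.609    74.1255   22.    ]
 [-133.7366   71.8973   22.    ]]
side curb front ends top [[ 85.3907 -78.5412  22.    ]
 [ 85.4236  77.8493  22.    ]] [[ 82.5286 -79.2168  22.    ]
 [ 83.1064  77.7185  22.    ]]
rear curb side view [[-135.4214   73.1528   22.    ]
 [-136.1366  -71.3396   22.    ]
 [-127.1987   70.4983   22.    ]
 [-129.9465  -70.4071   22.    ]]
lips [[ 27.6841 -41.8705  50.    ]
 [ 28.752   44.9409  50.    ]] [[ 33.5156  45.9233  50.    ]
 [ 33.3156 -39.4142  50.    ]]
bar face top [[ 78.9651 -34.6282  39.    ]
 [ 79.6896  35.5203  39.    ]] [[ 77.3703  31.0529  39.    ]
 [ 79.3391 -39.0369  39.    ]]
posts [[113.0582 -64.9859  64.    ]
 [115.7169  65.5554  64.    ]] [[111.9474 -65.6283  64.    ]
 [116.3859  64.8359  64.    ]]
vial [[-94.8563 -53.3196  28.    ]
 [-92.9804  61.3613  28.    ]] [[-96.7245 -59.6402  28.    ]
 [-95.6189  61.9816  28.    ]]
```

```bash
cat >> h.py <<'E'
from scipy.spatial.transform import Rotation as Ro
YAW=np.deg2rad(93.5);U=np.array([np.cos(YAW),np.sin(YAW),0]);Vv=np.array([-U[1],U[0],0]);O=np.array([.5778,-.0497,0])
def goal(sign): return np.c_[[0,0,-1],sign*U,-sign*Vv]
def rd(P): P=np.atleast_2d(P)-O; return np.c_[P@U,P@Vv,P[:,2]]*1000
def rep():
    s=bot.read_state();R=Ro.from_quat(s["eef_rot"])
    F=s["wrist_force"]
    print("t %.2f"%s["time"],"reader mm",rd(s["tool_pos"])[0].round(2),"F x,y,z",np.round([F@U,F@Vv,F[2]],2),"grip",round(s["gripper_width"],3))
    return s,R
E
python3 - <<'E'
from h import *
np.set_printoptions(precision=4,suppress=True)
s,R=rep();print(R.as_matrix())
for g in(1,-1):
    r=(R.inv()*Ro.from_matrix(goal(g))).as_rotvec();print(g,r, r/.12)
S=bot.camera_model("scene")
print(rd(plane(S,[(362,300)],0)), rd(plane(S,[(363,263)],.16)))
E
```

```text
t 0.15 reader mm [-519.42  335.41  230.46] F x,y,z [-0.48  0.81 -0.56] grip 0.999
[[-0.0007  0.9061  0.423 ]
 [ 0.0013  0.423  -0.9061]
 [-1.     -0.0001 -0.0015]]
1 [-1.1951 -0.0014 -0.0008] [-9.9594 -0.0116 -0.0069]
-1 [ 1.9465 -0.0009  0.0015] [16.2206 -0.0076  0.0128]
[[213.9959 -86.5222   0.    ]] [[194.1738 -82.8987 160.    ]]
```

>>> move_arm:
  increments: [-0.4,0,0,0,-1,0,0,-0.4,0,0,0,-1,0,0,-0.4,0,0,0,-1,0,0,-0.4,0,0,0,-1,0,0,-0.4,0,0,0,-1,0,0,-0.4,0,0,0,-1,0,0,-0.4,0,0,0,-1,0,0,-0.4,0,0,0,-1,0,0,-0.4,0,0,0,-1,0,0,-0.4,0,0,0,-0.96,0,0]

```text
time: 0.98
tool_pos: [0.2748, -0.5888, 0.2309]
eef_rot: [-0.023, 0.707, 0.024, 0.707]
wrist_force: [0.4, 0.0, -0.0]
gripper_width: 0.299
```

>>> move_arm:
  increments: [-0.4,0,0.94,0.83,0,0,0,-0.4,0,0.94,0.83,0,0,0,-0.4,0,0.94,0.83,0,0,0,-0.4,0,0.94,0.83,0,0,0,-0.4,0,0.94,0.83,0,0,0,-0.4,0,0.94,0.83,0,0,0,-0.4,0,0.94,0.83,0,0,0,-0.4,0,0.94,0.83,0,0,0,-0.4,0,0.94,0.83,0,0,0,-0.4,0,0.94,0.83,0,0,0]

```text
time: 1.82
tool_pos: [0.4296, -0.39, 0.2311]
eef_rot: [-0.022, 0.707, 0.022, 0.707]
wrist_force: [-0.2, -0.5, 0.5]
gripper_width: 0.298
```

Run:
```python
from h import *
s,R=rep(); r=(R.inv()*Ro.from_matrix(goal(1))).as_rotvec();print(r/.12,s["joint_pos"].round(2))
```

```text
t 1.82 reader mm [-330.62  168.71  231.07] F x,y,z [-0.53  0.27  0.52] grip 0.298
[ 0.00035464 -0.00335117 -0.00180929] [ 1.02  0.19 -0.37  1.62  0.07  1.34  0.7 ]
```

>>> move_arm:
  increments: [-0.4,0.5,0.93,0.83,0,0,0,-0.4,0.5,0.93,0.83,0,0,0,-0.4,0.5,0.93,0.83,0,0,0,-0.4,0.5,0.93,0.83,0,0,0,-0.4,0.5,0.93,0.83,0,0,0,-0.4,0.5,0.93,0.83,0,0,0,-0.4,0.5,0.93,0.83,0,0,0,-0.4,0.5,0.93,0.83,0,0,0,-0.4,0.5,0.93,0.83,0,0,0,-0.4,0.5,0.93,0.83,0,0,0,-0.4,0,0,0,0,0,0,-0.4,0,0,0,0,0,0]

```text
time: 2.82
tool_pos: [0.5836, -0.1931, 0.1302]
eef_rot: [-0.022, 0.707, 0.024, 0.706]
wrist_force: [-0.9, -1.1, -0.9]
gripper_width: 0.299
```

Run:
```python
from h import *
s,R=rep()
m=bot.camera_model("wrist");print("cam",rd(-m["view"][:3,:3].T@m["view"][:3,3]))
cv2.imwrite("pics/w1.png",bot.read_camera("wrist")[:,:,::-1])
a=bot.read_camera("side")[120:340,200:440,::-1];cv2.imwrite("pics/s1.png",cv2.resize(a,None,fx=2.7,fy=2.7,interpolation=cv2.INTER_CUBIC))
```

```text
t 2.82 reader mm [-143.45    2.99  130.19] F x,y,z [-1.01  0.92 -0.87] grip 0.299
cam [[-61.92563019   2.60193437 272.8128802 ]]
```

View pics/w1.png

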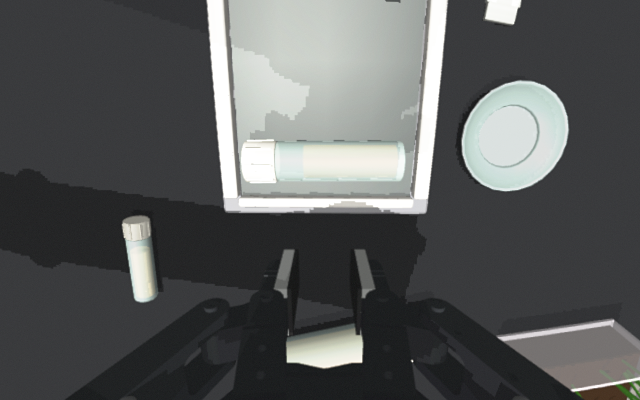

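View pics/s1.png

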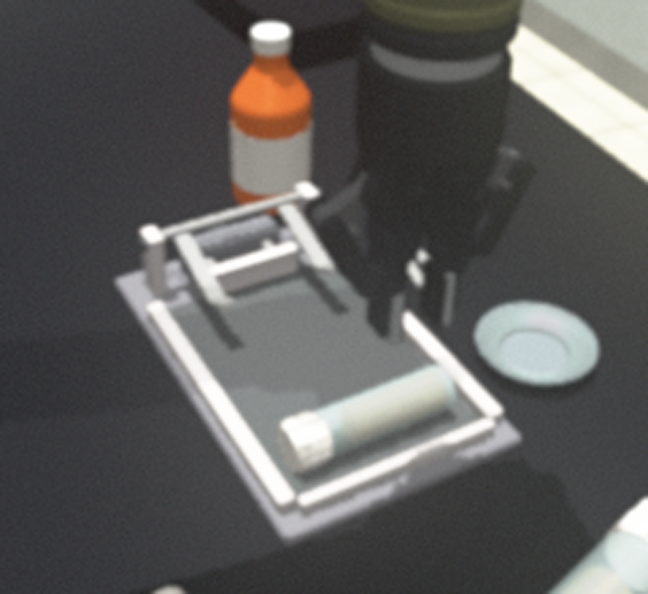

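Run:
```python
from h import *
np.set_printoptions(precision=1,suppress=True)
m=bot.camera_model("wrist")
print("vial ends z28",rd(plane(m,[(241,161),(405,161)],.028)))
print("vial rear edge z28, front",rd(plane(m,[(258,184),(390,181),(258,139),(390,141)],.028)))
print("curbs inner z22",rd(plane(m,[(237,197),(412,196),(234,130),(420,130)],.022)))
print("corners z10",rd(plane(m,[(225,212),(426,213)],.010)))
c,d=ray(m,[(285,250),(296,250),(353,250),(371,250)])
for X in(-131,-143,-154):
    t=(X/1000-(c-O)@U)/(d@U); print(X,rd(c+d*t[:,None]))
```

```text
vial ends z28 [[-112.1   67.8   28. ]
 [-112.2  -60.2   28. ]]
vial rear edge z28, front [[-130.7   55.6   28. ]
 [-128.3  -49.5   28. ]
 [ -95.1   53.4   28. ]
 [ -96.8  -47.5   28. ]]
curbs inner z22 [[-143.4   75.1   22. ]
 [-142.7  -69.9   22. ]
 [ -88.8   72.9   22. ]
 [ -88.9  -71.7   22. ]]
corners z10 [[-160.9   90.5   10. ]
 [-162.2  -87.2   10. ]]
-131 [[-131.    20.9  142.7]
 [-131.    15.9  142.7]
 [-131.   -10.1  142.8]
 [-131.   -18.3  142.9]]
-143 [[-143.    24.1  119. ]
 [-143.    18.2  119. ]
 [-143.   -12.5  119.1]
 [-143.   -22.2  119.1]]
-154 [[-154.    27.    97.2]
 [-154.    20.3   97.2]
 [-154.   -14.7   97.3]
 [-154.   -25.7   97.4]]
```

>>> move_arm:
  increments: [-0.4,0.75,-0.15,0,0,0,0,-0.4,0.75,0,0,0,0,0,-0.4,0.75,0,0,0,0,0,-0.4,0.75,0,0,0,0,0,-0.4,0.75,0,0,0,0,0,-0.4,0.75,0,0,0,0,0,-0.4,0.3,0,0,0,0,0,-0.4,0.3,0,0,0,0,0,-0.4,0,0,0,0,0,0,-0.4,0,0,0,0,0,0]

```text
time: 3.75
tool_pos: [0.5838, -0.1991, 0.0299]
eef_rot: [-0.022, 0.707, 0.021, 0.707]
wrist_force: [0.4, -0.4, -0.6]
gripper_width: 0.301
```

Run:
```python
from h import *
s,R=rep()
cv2.imwrite("pics/w2.png",bot.read_camera("wrist")[:,:,::-1])
a=bot.read_camera("side")[120:340,200:440,::-1];cv2.imwrite("pics/s2.png",cv2.resize(a,None,fx=2.7,fy=2.7,interpolation=cv2.INTER_CUBIC))
```

```text
t 3.75 reader mm [-149.45    3.12   29.91] F x,y,z [-0.41 -0.42 -0.64] grip 0.301
```

View pics/w2.png

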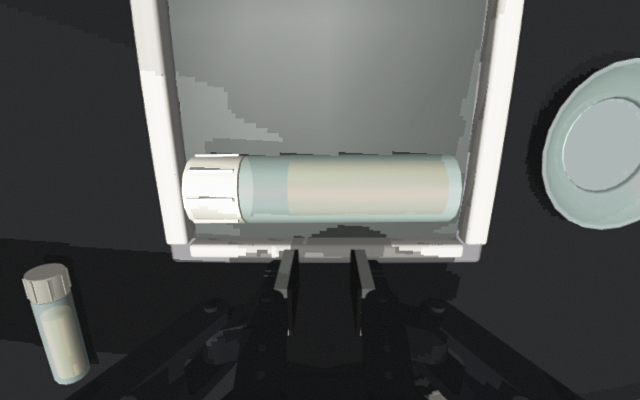

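View pics/s2.png

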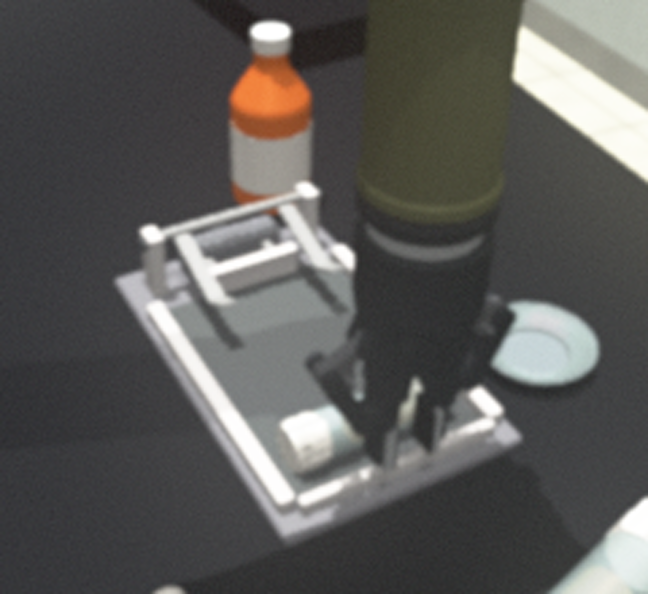

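>>> move_arm:
  increments: [-0.4,0.2,0.1,0,0,0,0,-0.4,0,0.15,0,0,0,0,-0.4,0,0.15,0,0,0,0,-0.4,0,0.15,0,0,0,0,-0.4,0,0.1,0,0,0,0,-0.4,0,0.1,0,0,0,0,-0.4,0,0.1,0,0,0,0,-0.4,0,0.1,0,0,0,0,-0.4,0,0.1,0,0,0,0]

```text
time: 4.6
tool_pos: [0.5824, -0.1773, 0.0254]
eef_rot: [-0.022, 0.707, 0.022, 0.707]
wrist_force: [-0.1, -0.4, 0.6]
gripper_width: 0.297
```

Run:
```python
from h import *
s,R=rep()
cv2.imwrite("pics/w3.png",bot.read_camera("wrist")[:,:,::-1])
```

```text
t 4.60 reader mm [-127.64    3.2    25.35] F x,y,z [-0.36  0.08  0.6 ] grip 0.297
```

View pics/w3.png

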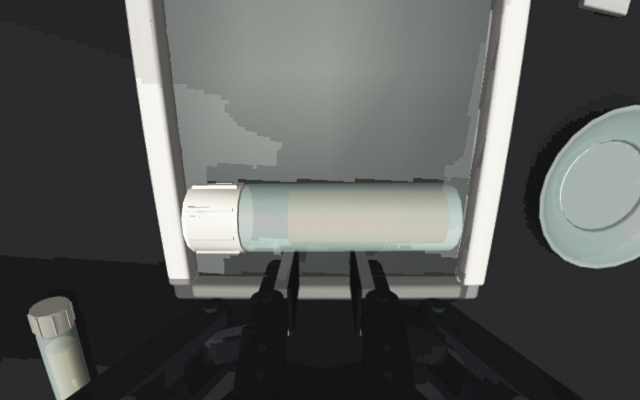

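Run:
```python
from h import *
np.set_printoptions(precision=1,suppress=True)
m=bot.camera_model("wrist")
print(rd(plane(m,[(182,218),(462,216)],.028)))
print(rd(plane(m,[(200,184),(440,182),(200,252),(440,249)],.028)))
# calibrate with rear curb inner edge & corners
print(rd(plane(m,[(195,275),(458,276),(179,298),(478,298)],.022)))
```

```text
[[-99.2  69.8  28. ]
 [-98.2 -62.7  28. ]]
[[ -82.6   59.1   28. ]
 [ -81.7  -50.3   28. ]
 [-117.1   63.4   28. ]
 [-115.5  -54.2   28. ]]
[[-133.6   70.5   22. ]
 [-134.4  -68.2   22. ]
 [-148.1   81.3   22. ]
 [-148.3  -81.4   22. ]]
```

>>> move_arm:
  increments: [-0.4,0,-0.1,0,0,0,0,-0.4,0.23,0,0,0,0,0,-0.4,0.24,0,0,0,0,0,-0.4,0,0.05,0,0,0,0,-0.4,0,0.1,0,0,0,0,-0.4,0,0.1,0,0,0,0,-0.4,0,0.1,0,0,0,0,-0.4,0,0.1,0,0,0,0,-0.4,0,0.1,0,0,0,0]

```text
time: 5.4
tool_pos: [0.5819, -0.1681, 0.0161]
eef_rot: [-0.022, 0.707, 0.022, 0.707]
wrist_force: [-1.0, 1.4, -0.2]
gripper_width: 0.299
```

Run:
```python
from h import *
s,R=rep()
cv2.imwrite("pics/w4.png",bot.read_camera("wrist")[:,:,::-1])
a=bot.read_camera("side")[120:340,200:440,::-1];cv2.imwrite("pics/s4.png",cv2.resize(a,None,fx=2.7,fy=2.7,interpolation=cv2.INTER_CUBIC))
```

```text
t 5.40 reader mm [-118.46    3.09   16.09] F x,y,z [ 1.45  0.91 -0.24] grip 0.299
```

View pics/w4.png

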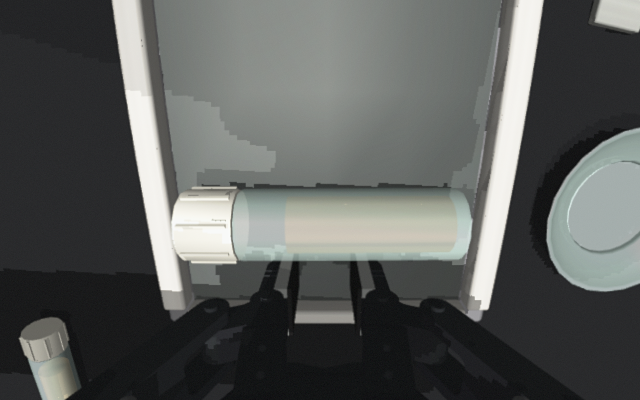

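View pics/s4.png

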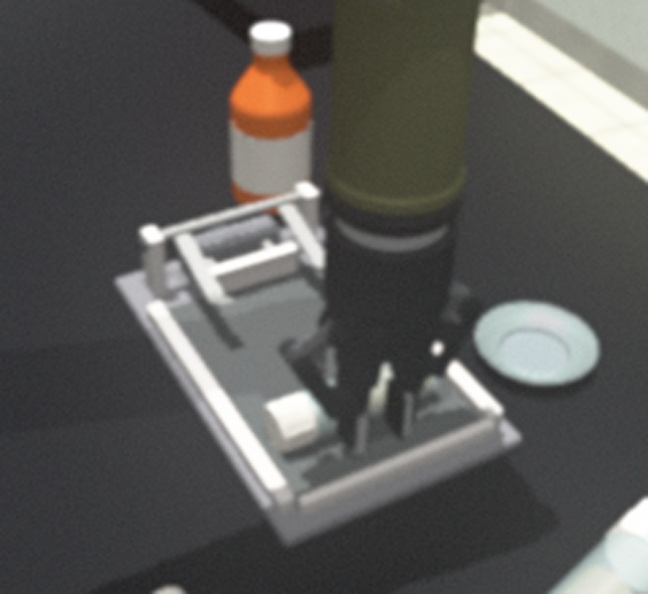

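>>> move_arm:
  increments: [-0.4,0,0.1,0,0,0,0,-0.4,0,0.15,0,0,0,0,-0.4,0,0.2,0,0,0,0,-0.4,0,0.2,0,0,0,0,-0.4,0,0.2,0,0,0,0,-0.4,0,0.2,0,0,0,0,-0.4,0,0.2,0,0,0,0,-0.4,0,0.2,0,0,0,0,-0.4,0,0.2,0,0,0,0,-0.4,0,0.2,0,0,0,0,-0.4,0,0.2,0,0,0,0,-0.4,0,0.15,0,0,0,0]

```text
time: 6.5
tool_pos: [0.5791, -0.1239, 0.0159]
eef_rot: [-0.022, 0.707, 0.022, 0.707]
wrist_force: [0.2, -0.0, 0.2]
gripper_width: 0.3
```

Run:
```python
from h import *
s,R=rep();print((R.inv()*Ro.from_matrix(goal(1))).as_rotvec())
cv2.imwrite("pics/w5.png",bot.read_camera("wrist")[:,:,::-1])
```

```text
t 6.50 reader mm [-74.13   3.24  15.91] F x,y,z [-0.04 -0.23  0.17] grip 0.3
[ 4.59144000e-04 -1.12627302e-06 -7.97850585e-05]
```

View pics/w5.png

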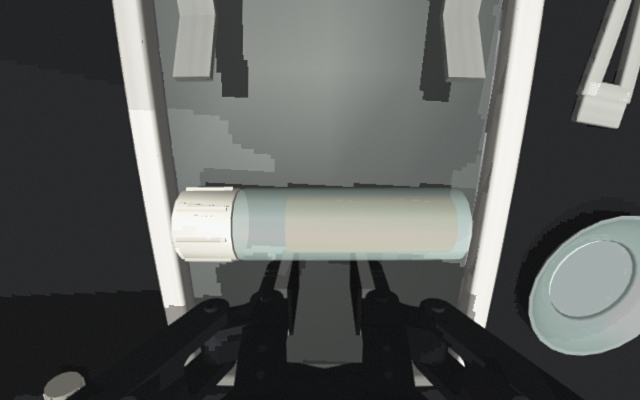

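>>> move_arm:
  increments: [-0.4,0,0.15,0,0,0,0,-0.4,0,0.2,0,0,0,0,-0.4,0,0.2,0,0,0,0,-0.4,0,0.2,0,0,0,0,-0.4,0,0.2,0,0,0,0,-0.4,0,0.2,0,0,0,0,-0.4,0,0.2,0,0,0,0,-0.4,0,0.2,0,0,0,0,-0.4,0,0.2,0,0,0,0,-0.4,0,0.15,0,0,0,0,-0.4,0,0.15,0,0,0,0,-0.4,0,0.1,0,0,0,0]

```text
time: 7.55
tool_pos: [0.5764, -0.0812, 0.0159]
eef_rot: [-0.022, 0.707, 0.022, 0.707]
wrist_force: [-0.8, 0.8, 0.0]
gripper_width: 0.305
```

Run:
```python
from h import *
np.set_printoptions(precision=1,suppress=True)
s,R=rep()
m=bot.camera_model("wrist")
cv2.imwrite("pics/w6.png",bot.read_camera("wrist")[:,:,::-1])
a=bot.read_camera("side")[120:340,200:440,::-1];cv2.imwrite("pics/s6.png",cv2.resize(a,None,fx=2.7,fy=2.7,interpolation=cv2.INTER_CUBIC))
print("vial",rd(plane(m,[(172,224),(470,224)],.028)))
```

```text
t 7.55 reader mm [-31.3   3.3  15.9] F x,y,z [0.9 0.7 0. ] grip 0.305
vial [[ -2.7  70.3  28. ]
 [ -2.8 -62.5  28. ]]
```

View pics/w6.png

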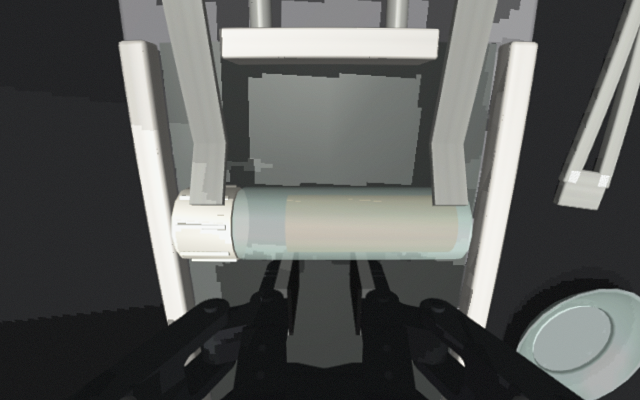

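View pics/s6.png

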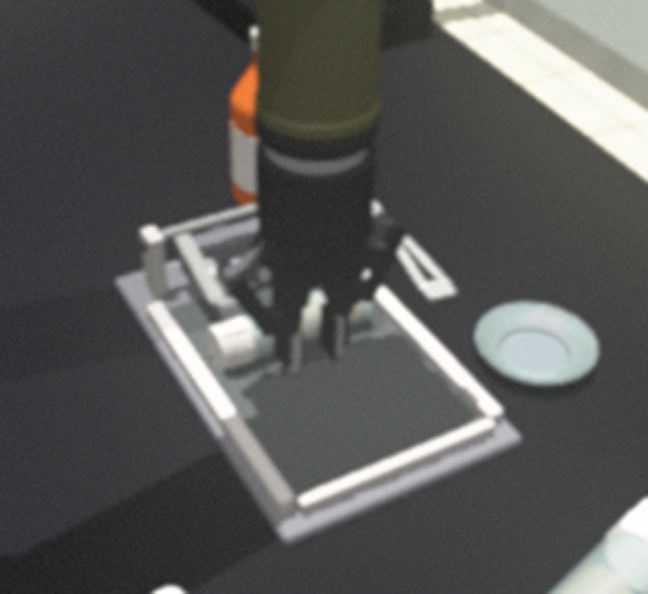

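Run:
```python
from h import *
np.set_printoptions(precision=1,suppress=True)
m=bot.camera_model("wrist")
print("bar",rd(plane(m,[(226,57),(436,57),(226,62),(436,62)],.039)))
print("lip",rd(plane(m,[(190,204),(225,205),(435,205),(467,205)],.050)))
```

```text
bar [[ 64.3  36.7  39. ]
 [ 64.4 -36.3  39. ]
 [ 62.6  36.8  39. ]
 [ 62.7 -36.5  39. ]]
lip [[ 14.1  51.1  50. ]
 [ 13.7  38.3  50. ]
 [ 13.7 -37.4  50. ]
 [ 13.7 -49.2  50. ]]
```

>>> move_arm:
  increments: [-0.4,0,0.1,0,0,0,0,-0.4,0,0.1,0,0,0,0,-0.4,0,0.1,0,0,0,0,-0.4,0,0.1,0,0,0,0,-0.4,0,0.1,0,0,0,0]

```text
time: 8.07
tool_pos: [0.5759, -0.0714, 0.0159]
eef_rot: [-0.022, 0.707, 0.022, 0.707]
wrist_force: [-1.1, 0.4, -0.3]
gripper_width: 0.297
```

>>> move_arm:
  increments: [-0.4,0,0.05,0,0,0,0,-0.4,0,0.05,0,0,0,0,-0.4,0,0.05,0,0,0,0,-0.4,0,0.05,0,0,0,0,-0.4,0,0.05,0,0,0,0,-0.4,0,0.05,0,0,0,0,-0.4,0,0.05,0,0,0,0,-0.4,0,0.05,0,0,0,0,-0.4,0,0.05,0,0,0,0,-0.4,0,0.05,0,0,0,0,-0.4,0,0.05,0,0,0,0,-0.4,0,0.05,0,0,0,0]

```text
time: 9.07
tool_pos: [0.5752, -0.0603, 0.0159]
eef_rot: [-0.022, 0.707, 0.021, 0.707]
wrist_force: [0.1, -2.2, 0.1]
gripper_width: 0.298
```

>>> move_arm:
  increments: [-0.4,0,0.05,0,0,0,0,-0.4,0,0.05,0,0,0,0,-0.4,0,0.05,0,0,0,0,-0.4,0,0.05,0,0,0,0,-0.4,0,0.05,0,0,0,0]

```text
time: 9.48
tool_pos: [0.575, -0.0561, 0.016]
eef_rot: [-0.022, 0.707, 0.021, 0.707]
wrist_force: [1.0, -6.1, 0.4]
gripper_width: 0.301
```

>>> move_arm:
  increments: [-0.4,0,0.05,0,0,0,0,-0.4,0,0.05,0,0,0,0,-0.4,0,0.05,0,0,0,0,-0.4,0,0.05,0,0,0,0]

```text
time: 9.82
tool_pos: [0.5748, -0.0526, 0.0161]
eef_rot: [-0.022, 0.707, 0.02, 0.707]
wrist_force: [0.0, -6.1, 1.1]
gripper_width: 0.299
```

Run:
```python
from h import *
np.set_printoptions(precision=1,suppress=True)
s,R=rep()
cv2.imwrite("pics/w7.png",bot.read_camera("wrist")[:,:,::-1])
```

```text
t 9.82 reader mm [-2.7  3.2 16.1] F x,y,z [-6.   0.3  1.1] grip 0.299
```

View pics/w7.png

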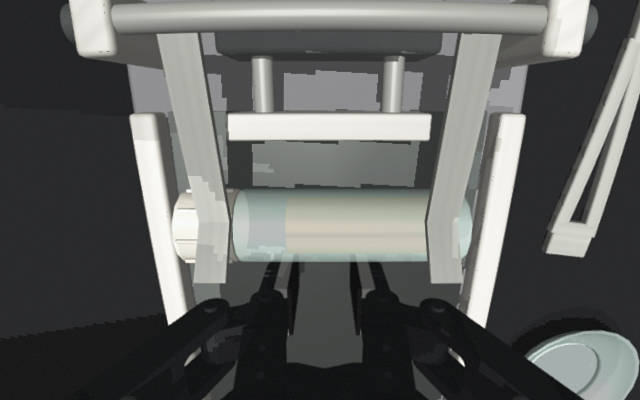

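>>> move_arm:
  increments: [-0.4,0,0.05,0,0,0,0,-0.4,0,0.05,0,0,0,0,-0.4,0,0.05,0,0,0,0,-0.4,0,0.05,0,0,0,0]

```text
time: 10.2
tool_pos: [0.5745, -0.0472, 0.0161]
eef_rot: [-0.022, 0.707, 0.021, 0.707]
wrist_force: [-0.7, -4.2, 1.8]
gripper_width: 0.304
```

>>> move_arm:
  increments: [-0.4,0,0.05,0,0,0,0,-0.4,0,0.05,0,0,0,0,-0.4,0,0.05,0,0,0,0,-0.4,0,0.05,0,0,0,0]

```text
time: 10.53
tool_pos: [0.5742, -0.0421, 0.016]
eef_rot: [-0.022, 0.707, 0.022, 0.707]
wrist_force: [0.5, -3.2, 1.9]
gripper_width: 0.299
```

Run:
```python
from h import *
np.set_printoptions(precision=1,suppress=True)
s,R=rep()
m=bot.camera_model("wrist")
cv2.imwrite("pics/w8.png",bot.read_camera("wrist")[:,:,::-1])
```

```text
t 10.53 reader mm [ 7.8  3.1 16.1] F x,y,z [-3.2 -0.3  1.9] grip 0.299
```

View pics/w8.png

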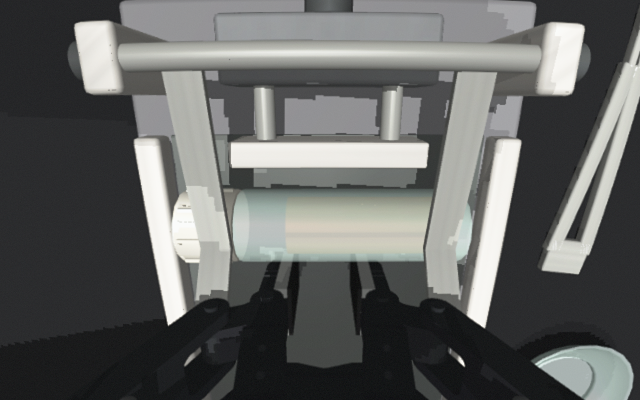

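>>> move_arm:
  increments: [-0.4,0,0.04,0,0,0,0,-0.4,0,0.04,0,0,0,0,-0.4,0,0.04,0,0,0,0,-0.4,0,0.04,0,0,0,0,-0.4,0,0.04,0,0,0,0]

```text
time: 11.0
tool_pos: [0.5738, -0.0386, 0.0159]
eef_rot: [-0.022, 0.707, 0.022, 0.707]
wrist_force: [0.0, -2.8, 1.7]
gripper_width: 0.302
```

>>> move_arm:
  increments: [-0.4,0,0.025,0,0,0,0,-0.4,0,0.025,0,0,0,0,-0.4,0,0.025,0,0,0,0,-0.4,0,0.025,0,0,0,0]

```text
time: 11.33
tool_pos: [0.5737, -0.0367, 0.0159]
eef_rot: [-0.022, 0.707, 0.022, 0.707]
wrist_force: [0.3, -2.6, 1.5]
gripper_width: 0.3
```

Run:
```python
from h import *
np.set_printoptions(precision=1,suppress=True)
s,R=rep()
m=bot.camera_model("wrist")
cv2.imwrite("pics/w9.png",bot.read_camera("wrist")[:,:,::-1])
```

```text
t 11.33 reader mm [13.2  3.3 15.9] F x,y,z [-2.6 -0.1  1.5] grip 0.3
```

View pics/w9.png

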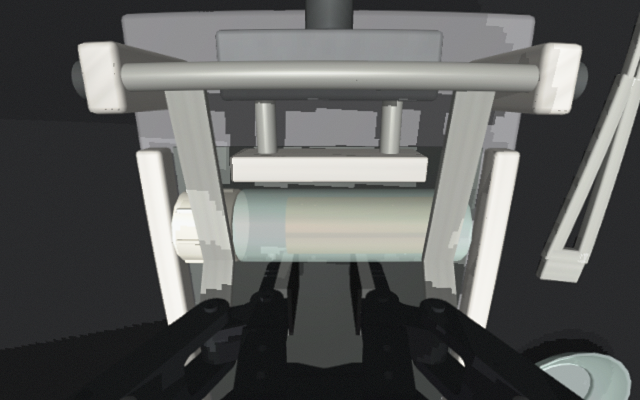

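>>> move_arm:
  increments: [-0.4,0,0.025,0,0,0,0,-0.4,0,0.025,0,0,0,0,-0.4,0,0.025,0,0,0,0,-0.4,0,0.025,0,0,0,0]

```text
time: 11.72
tool_pos: [0.5735, -0.0346, 0.0159]
eef_rot: [-0.022, 0.707, 0.022, 0.707]
wrist_force: [-0.6, -2.1, 1.3]
gripper_width: 0.297
```

>>> move_arm:
  increments: [-0.4,0,0.025,0,0,0,0,-0.4,0,0.025,0,0,0,0]

```text
time: 11.88
tool_pos: [0.5735, -0.0336, 0.0159]
eef_rot: [-0.022, 0.707, 0.022, 0.707]
wrist_force: [-0.0, -3.0, 1.7]
gripper_width: 0.299
```

>>> move_arm:
  increments: [-0.4,0,0.025,0,0,0,0,-0.4,0,0.02,0,0,0,0]

```text
time: 12.05
tool_pos: [0.5735, -0.0327, 0.0159]
eef_rot: [-0.022, 0.707, 0.022, 0.707]
wrist_force: [0.0, -2.7, 2.9]
gripper_width: 0.3
```

>>> move_arm:
  increments: [-0.4,0,0.02,0,0,0,0,-0.4,0,0.02,0,0,0,0]

```text
time: 12.22
tool_pos: [0.5734, -0.032, 0.0159]
eef_rot: [-0.022, 0.707, 0.022, 0.707]
wrist_force: [0.4, -2.3, 1.4]
gripper_width: 0.297
```

>>> move_arm:
  increments: [-0.4,0,0.02,0,0,0,0,-0.4,0,0.02,0,0,0,0]

```text
time: 12.38
tool_pos: [0.5734, -0.0312, 0.0159]
eef_rot: [-0.022, 0.707, 0.022, 0.707]
wrist_force: [-0.4, -2.8, 1.1]
gripper_width: 0.3
```

Run:
```python
from h import *
np.set_printoptions(precision=1,suppress=True)
s,R=rep()
cv2.imwrite("pics/w10.png",cv2.resize(bot.read_camera("wrist")[120:290,150:490,::-1],None,fx=2.2,fy=2.2,interpolation=cv2.INTER_CUBIC))
s,R=rep()
```

```text
t 12.38 reader mm [18.8  3.3 15.9] F x,y,z [-2.8  0.6  1.1] grip 0.3
t 12.43 reader mm [18.9  3.3 15.9] F x,y,z [-2.8  0.3  2.5] grip 0.301
```

View pics/w10.png

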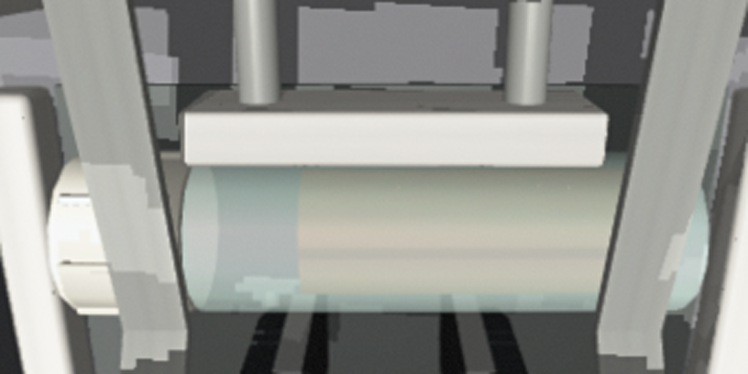

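>>> move_arm:
  increments: [-0.4,0,0.02,0,0,0,0,-0.4,0,0.02,0,0,0,0]

```text
time: 12.6
tool_pos: [0.5733, -0.0305, 0.0159]
eef_rot: [-0.022, 0.707, 0.022, 0.707]
wrist_force: [0.8, -4.3, 1.9]
gripper_width: 0.299
```

>>> move_arm:
  increments: [-0.4,0,0.02,0,0,0,0,-0.4,0,0.01,0,0,0,0]

```text
time: 12.77
tool_pos: [0.5733, -0.0304, 0.0159]
eef_rot: [-0.022, 0.707, 0.021, 0.707]
wrist_force: [0.2, -5.1, 1.4]
gripper_width: 0.299
```

>>> move_arm:
  increments: [-0.4,0,0.02,0,0,0,0,-0.4,0,0.01,0,0,0,0]

```text
time: 12.93
tool_pos: [0.5733, -0.0304, 0.0159]
eef_rot: [-0.022, 0.707, 0.021, 0.707]
wrist_force: [0.1, -5.9, 1.6]
gripper_width: 0.301
```

>>> move_arm:
  increments: [-0.4,0,0.015,0,0,0,0,-0.4,0,0,0,0,0,0]

```text
time: 13.1
tool_pos: [0.5733, -0.0304, 0.0159]
eef_rot: [-0.022, 0.707, 0.021, 0.707]
wrist_force: [0.6, -6.0, 0.8]
gripper_width: 0.302
```

>>> move_arm:
  increments: [-0.4,0,0.01,0,0,0,0,-0.4,0,0,0,0,0,0,-0.4,0,0,0,0,0,0]

```text
time: 13.35
tool_pos: [0.5733, -0.0304, 0.0159]
eef_rot: [-0.022, 0.707, 0.021, 0.707]
wrist_force: [0.1, -6.7, 1.2]
gripper_width: 0.3
```

Run:
```python
from h import *
np.set_printoptions(precision=1,suppress=True)
s,R=rep()
cv2.imwrite("pics/w11.png",cv2.resize(bot.read_camera("wrist")[120:290,150:490,::-1],None,fx=2.2,fy=2.2,interpolation=cv2.INTER_CUBIC))
rep()
```

```text
t 13.35 reader mm [19.6  3.3 15.9] F x,y,z [-6.7  0.3  1.2] grip 0.3
t 13.40 reader mm [19.5  3.3 15.9] F x,y,z [-7.1 -0.4  1.6] grip 0.299
```

View pics/w11.png

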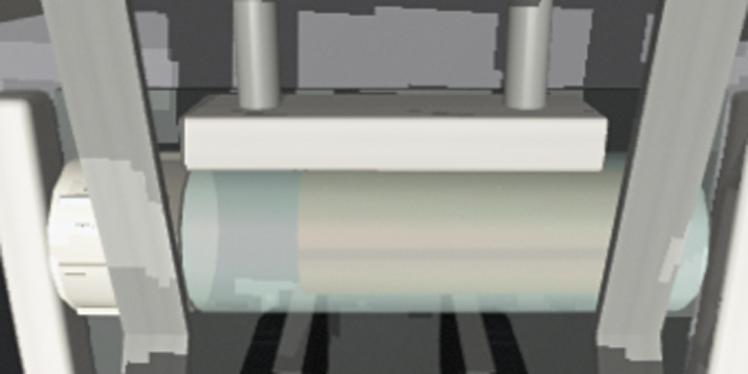

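>>> move_arm:
  increments: [-0.4,0,-0.03,0,0,0,0,-0.4,0,-0.03,0,0,0,0,-0.4,0,-0.05,0,0,0,0,-0.4,0,-0.05,0,0,0,0,-0.4,0,-0.1,0,0,0,0,-0.4,0,-0.2,0,0,0,0,-0.4,0,-0.3,0,0,0,0,-0.4,0,-0.4,0,0,0,0,-0.4,0,-0.5,0,0,0,0,-0.4,0,-0.5,0,0,0,0,-0.4,0,-0.5,0,0,0,0,-0.4,0,-0.5,0,0,0,0]

```text
time: 14.4
tool_pos: [0.5771, -0.0935, 0.0158]
eef_rot: [-0.021, 0.707, 0.021, 0.707]
wrist_force: [-0.5, -0.8, 0.3]
gripper_width: 0.298
```

>>> move_arm:
  increments: [-0.4,-0.5,-0.2,0,0,0,0,-0.4,-0.5,-0.2,0,0,0,0,-0.4,-0.5,-0.2,0,0,0,0,-0.4,-0.5,-0.2,0,0,0,0,-0.4,-0.5,0,0,0,0,0,-0.4,-0.5,0,0,0,0,0,-0.4,-0.5,0,0,0,0,0,-0.4,0,0,0,0,0,0,-0.4,0,0,0,0,0,0]

```text
time: 15.15
tool_pos: [0.5786, -0.1074, 0.0868]
eef_rot: [-0.022, 0.706, 0.022, 0.707]
wrist_force: [0.4, -0.2, -0.5]
gripper_width: 0.303
```

Run:
```python
from h import *
s,R=rep()
cv2.imwrite("pics/w12.png",bot.read_camera("wrist")[:,:,::-1])
a=bot.read_camera("side")[140:300,220:380,::-1];cv2.imwrite("pics/s12.png",cv2.resize(a,None,fx=3.7,fy=3.7,interpolation=cv2.INTER_CUBIC))
a=bot.read_camera("scene")[140:310,230:430,::-1];cv2.imwrite("pics/sc12.png",cv2.resize(a,None,fx=3.5,fy=3.5,interpolation=cv2.INTER_CUBIC))
rep()
```

```text
t 15.15 reader mm [-57.67   2.71  86.8 ] F x,y,z [-0.21 -0.4  -0.45] grip 0.303
t 15.30 reader mm [-57.71   3.8   85.22] F x,y,z [-0.1  -0.5   0.76] grip 0.298
```

View pics/w12.png

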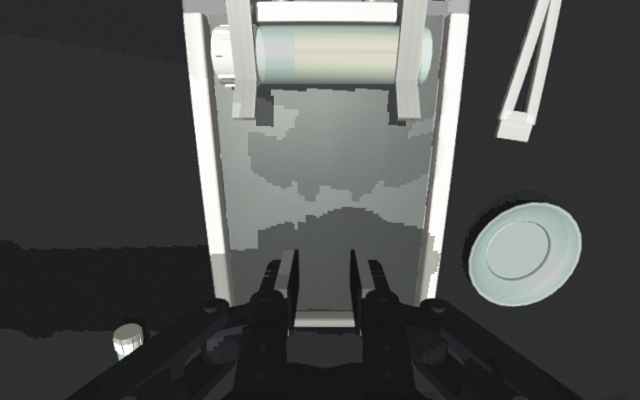

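View pics/s12.png

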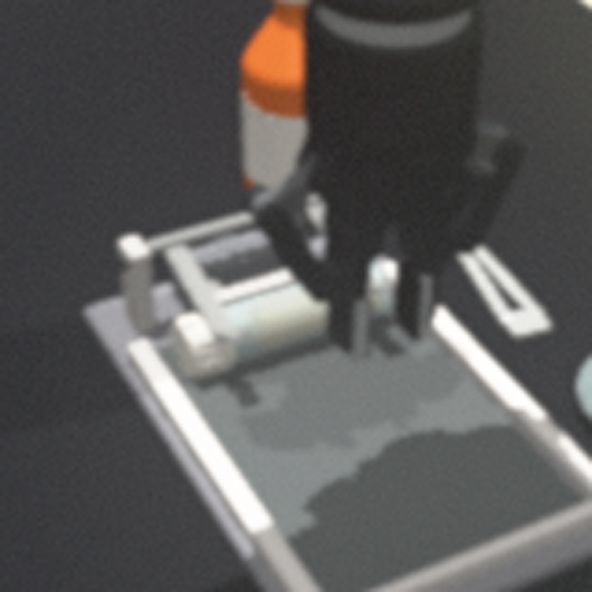

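View pics/sc12.png

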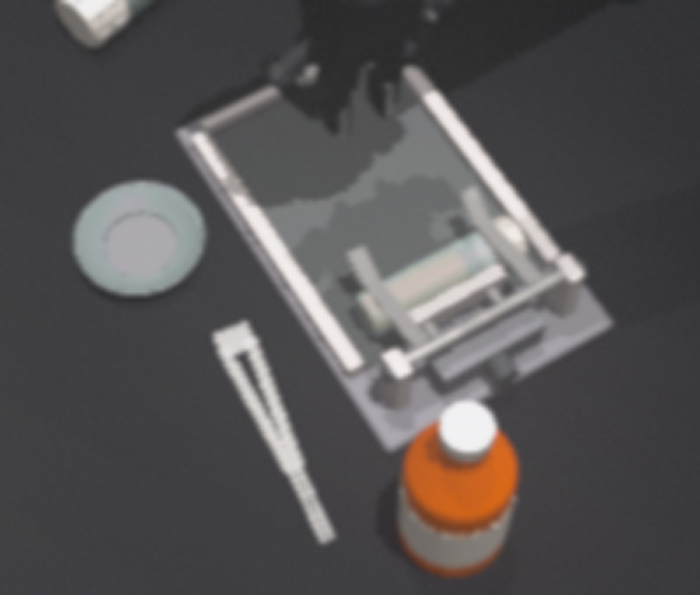

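Run:
```python
from h import *
np.set_printoptions(precision=1,suppress=True)
m=bot.camera_model("wrist")
print("ends",rd(plane(m,[(212,54),(432,53)],.028)))
print("body edges",rd(plane(m,[(275,27),(385,26),(275,84),(385,83)],.028)))
print("bar",rd(plane(m,[(259,21),(396,21)],.037)))
# two looks of the rear edge for settled check
b=cv2.imread("pics/w12.png");a=bot.read_camera("wrist")[:,:,::-1]
print("diff",np.abs(a[10:100,200:440].astype(int)-b[10:100,200:440]).mean())
```

```text
ends [[ 48.9  68.2  28. ]
 [ 49.4 -59.5  28. ]]
body edges [[ 62.8  30.9  28. ]
 [ 63.3 -31.4  28. ]
 [ 31.9  32.2  28. ]
 [ 32.5 -32.9  28. ]]
bar [[ 64.1  38.2  37. ]
 [ 64.1 -35.7  37. ]]
diff 8.337145061728394
```

Run:
```python
from h import *
rep(); print(bot.close_job())
```

```text
t 15.35 reader mm [-57.71   3.84  85.11] F x,y,z [-0.17 -0.48  0.53] grip 0.303
the job is handed in; nothing more can be done
None
```

I rolled the 32 mm vial along the lane with two partly closed fingertips, in under the clip and onto the stop bar, then backed the arm away and handed the job in at 15.4 s.

- **Push:** Getting past the knee took about 6 N. The drag then fell to about 2.7 N, and the push rose to about 7 N with no further movement once the vial met the bar. The force on the bar was not measured directly; subtracting the drag, I estimate 4 to 7 N.
- **Final position:** After release, the wrist camera put the vial's centre at about x = 48 to 49 mm. The front of the vial and the face of the bar agreed within about 1 mm. My reader frame may read 1 to 3 mm too high, which would still leave the vial well past the required 36 mm.
- **Squareness:** The vial lay square to within about 0.01 rad.
- **Bystanders:** In the last pictures the dish, forceps and wash bottle looked where they had been, but I did not measure them.
- **Not confirmed:** I could not confirm after release that the vial is still touching the bar. I infer it from the image and from the clip holding the vial forward. A picture comparison meant to check that the vial had settled told me nothing, because the arm itself was still settling slightly.

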